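Turn the model to the painting peg and set the brake

TASK

Gently push the spokes of the modelling turntable round until its red-ended spoke points at the middle of the yellow peg, and after that push the blue brake lever right over to its far stop so the model stays there for painting. Push only, do not grip the spokes: the shepherd standing on the turntable must ride along upright without being touched or lifted, and everything else on the table stays where it is.

Things in the scene. Friction and masses are not known exactly. Their poses are not given: they have to be found in the camera images.
- turntable: Bolted-down turntable unit on a plywood board 12 mm thick, -200 to 200 mm in x, -260 to 200 in y. Origin: on the wheel's vertical axis at table height; z up. A wooden disc, radius 90 mm, top 60 mm above the table, turns on it and carries a glued stone arch (within 75 mm of the axis, up to 155 mm above the table). Pegs stand on its +x half, the brake on its -y side
- wheel: The wheel: disc, arch and four aluminium spokes 90 deg apart, turning either way against light friction (1 N at a spoke), staying where left. Origin on the axis at table height, x along the red-ended spoke, z up. Spokes: bars 12 mm wide, 48 to 62 mm above the table, clear of the disc from 90 to 135 mm out; then an upright knob 22 mm across centred at 146 mm: one red, three black
- red_end (a point): Centre of the red end knob, 146 mm from the wheel's axis and 55 mm above the table; x points outward along the red spoke, y sideways to the left, z up
- yellow_peg: Yellow round peg, 24 mm across, 34 mm tall, fixed upright on the board (top 46 mm above the table), 175 to 217 mm from the wheel's axis, just outside the circle of the knobs; origin at the centre of its underside. It may be left or right, about 50 to 65 degrees from the turntable's +x
- green_peg: Green peg, same size as the yellow one, on the other side of the board; not the one wanted
- brake (a joint): Angle of the brake lever about its vertical pivot in rad: 0 is off (leaning back towards the turntable's -x side), 1.0 is the far stop (on, leaning to the +x side); anticlockwise seen from above. Light friction (1 to 2 N at its end); it stays where it is left. It does not hinder the wheel
- brake_pivot (a point): Fixed point on the pivot axis of the brake lever, 55 mm above the table, 215 mm from the wheel's axis on the turntable's -y side, above a steel block 36 mm square
- brake_end (a point): Centre of the blue end knob (20 mm across) of the brake lever, 85 mm from the pivot, 55 mm above the table; moves with the lever. The lever is a blue bar 12 mm wide, 48 to 62 mm above the table, from pivot to knob; it sticks out over the board's edge
- shepherd: Brown-robed model figure, round foot 32 mm across, 69 mm tall, loose, 60 g; origin at the centre of its underside, z up. Stands on the disc (60 mm above the table), about 40 mm from the axis in front of the arch, and rides with it
- woman: Blue-robed model figure, round foot 32 mm across, 69 mm tall, loose, 60 g; origin at the centre of its underside, z up. Stands on the +y side of the board, about 195 mm from the axis, outside the circle of the knobs
- paint_pot: White pot with orange cap, 36 mm across, 45 mm tall, loose on the +x side of the board between the pegs, 180 mm from the axis; origin at the centre of its underside
- water: Clear bottle with green cap, 68 mm across, 200 mm tall, on the table to the left; origin at the centre of its underside
- varnish: Amber jar with black cap, 60 mm across, 100 mm tall, on the table to the left; origin at the centre of its underside
- sanding_block: Grey block 70 x 45 x 28 mm, on the table to the right; origin at the centre of its underside
- brush: Paint brush lying on the table to the right; origin near the middle of its length, at its underside
- screwdriver: Screwdriver lying on the table to the right; origin near the middle of its length, at its underside

How it is judged:
By the outcome, as a careful person would: the job done as asked, in the order asked, and still so for the second after the job is handed in, with the robot touching nothing.
It also fails if it takes over 53 s, if anything falls off the work surface, if the arm or the gripper's body presses on something with over 40 N, if the wrist force passes 120 N, or if a joint passes its speed limit or range.

ROBOT

A 7-joint arm with a two-finger parallel gripper is mounted at the origin on the work surface. World frame = base frame: x ahead of the robot, y to its left, z up, the work surface at z = 0. Lengths are in m, angles in rad, forces in N, time in s.
With the tool pointing down it reaches from about 0.4 to 0.875 m from the base axis. Payload 6.5 kg.
Tool frame: the origin (TCP) lies on the centre line of the jaws, within the pads' length; the fingertips stand 8 mm ahead of it and the grasp point (between the pads) lies 11 mm behind it; z points along the fingers, y is the line along which they close (so a half turn about z gives the same grasp; the last joint's range is limited). The gripper opens to 88 mm and grips with 3 to 60 N. Pads are 18 mm wide; open, the fingers measure 123 mm over their backs; the gripper's body (75 mm by 187 mm) begins 45 mm behind the grasp point.
Start: joints at [1.222, 0.536, -0.004, 1.538, 0.003, 1.067, -0.071], TCP at [0.181, -0.624, 0.247] pointing down, gripper open.
Joint ranges: [-2.7, 2.7], [-0.37, 2.16], [-1.27, 1.26], [0.24, 2.4], [-1.31, 4.45], [0.19, 1.91], [-2.76, 2.76]. Speed limits (rad/s): [2.39, 2.39, 3.14, 3.14, 3.14, 3.14, 3.14].

INTERFACE

Orientations are given as [roll, pitch, yaw] about the fixed x, y, z axes, in that order (R = Rz(yaw) Ry(pitch) Rx(roll)).
In Python, from cell import ctrl gives the robot as it stands.
- The arm moves only by the tool play_rows, never from a script. Its argument "plan" is a list of rows, each an object of numbers: "dx", "dy", "dz": the shift along the tool's x, y, z in m; "yaw": the turn about the tool's z in rad. In form: [{"dx": .., "dy": .., "dz": .., "yaw": ..}, ...]. A call has exactly 5 rows; each row shifts and turns the commanded pose from where the row before left it, along the tool's axes as they then stand; what a row does not reach is not made up. A row lasts 1/8 s, in which the tool goes at most 62.5 mm and 10.7 degrees, less where a joint would pass 70% of its speed; a pose out of reach is approached as far as the arm can. A call is refused whole if a number of a shift passes 0.0625 or a number of a turn 0.188, either way. A call with a gripper value outside its range is refused whole. "claw" is the opening, from 0 (shut) to 1 (fully open), set as the call begins (left out, the last holds). The fingers move at their own pace and stop on an object; "squeeze" is the grip in N (left out, the last holds). Time passes only in rows, so rows that do not move let the fingers close, or fill a call up. It gives the time, the measured TCP pose, the force and the opening at its end, in the units of the state.
- ctrl.sense(): the state, without advancing time (a new reading comes with each control period).
- ctrl.read_camera(name): name is "scene" or "top" or "wrist"; returns (picture, depth): 480x640x3 uint8, blue, green, red; 480x640 float32, m along the optical axis (not along the pixel's ray), 0 where there is no reading.
- ctrl.calibration(name): a dict with "mtx" (3x3 intrinsics, pixels), "extrinsics" (4x4, takes a point from world to camera coordinates). Camera axes: x right, y up, looking along -z (the intrinsics and any distortion apply to the point x, -y, -z); pixel columns grow to the right and rows downward; lengths in m; the calibration is good to about 2 mm. A picture is of the moment at which its call begins: read the wrist's pose just before it. calibration takes no time and is no camera call; for the wrist camera it gives the pose at the moment of the call.
- ctrl.finish_job(): hands the job in, once; it reports no verdict.
The state is a dict: "clock": time; "joint_pos": joint angles; "dq": joint speeds; "joint_efforts": joint torques, N m; "position": TCP position; "eef_rot": TCP orientation; "wrist_force": force on the tool from outside, world axes, zero at the start; "torque": the same for the moment, N m; "width": finger opening in m.
Only numpy, scipy, OpenCV 4.12 (cv2) and the standard library are available. Lean on these libraries where they do the work, as an engineer would, in place of code of your own. Each camera call takes 0.05 s, during which the arm holds its last target. There are 200 camera calls.

## Working session

There is one attempt and no reset: what is moved stays moved. The work goes in short steps, Python scripts to look and compute and a tool call to move; the robot and the scene stay as the last step left them, time stands still between calls to the robot, and variables do not carry over. Pictures are saved under pics/ and viewed, on a budget of 10 in all, crops included, one or two more only if the job needs it, and the job is handed in when it is done.

Besides the shell and the picture viewer there is one more tool, called after "Emit:" by a JSON object that holds its "api" and its "payload". play_rows: Moves the arm, as the interface text tells. Its arguments: {"type":"object","properties":{"plan":{"type":"array"},"claw":{"type":"number"},"squeeze":{"type":"number"}},"required":["plan"]}

```bash
mkdir -p pics; ls; cat > h.py <<'E'
import numpy as np, cv2
from cell import ctrl
def grab(n,tag):
    K=ctrl.calibration(n); im,d=ctrl.read_camera(n)
    cv2.imwrite(f'pics/{tag}.png',im); np.savez(f'pics/{tag}.npz',im=im,d=d,M=K['mtx'],E=K['extrinsics'])
def load(tag):
    f=np.load(f'pics/{tag}.npz'); return f['im'],f['d'],f['M'],f['E']
def ray(tag,u,v,z=None):
    "world point at pixel: by depth, or on plane z"
    im,d,M,E=load(tag); r=np.linalg.inv(M)@[u,v,1]; r=np.array([r[0],-r[1],-1.])
    R,t=E[:3,:3],E[:3,3]; c=-R.T@t; w=R.T@r
    s=d[int(round(v)),int(round(u))] if z is None else (z-c[2])/w[2]
    return c+s*w
E
python3 - <<'E'
from h import *
print(ctrl.sense()); print(ctrl.calibration('top'))
grab('top','top0'); grab('scene','sc0')
E
```

```text
pics
{'clock': 0.0, 'joint_pos': array([ 1.22173797,  0.537166  , -0.0044457 ,  1.53886063,  0.00258858,
        1.06730101, -0.07117833]), 'dq': array([-0.00178084,  0.00073462, -0.00019557,  0.00013313, -0.00093354,
        0.00142098, -0.00067865]), 'joint_efforts': array([-5.59280852e-05, -5.70977354e+01,  9.90718491e-01, -2.51595300e+01,
       -5.62839140e-02,  1.79175125e-02,  1.36755552e-04]), 'position': array([ 0.18124005, -0.62359559,  0.24584397]), 'eef_rot': array([-3.13986713e+00,  1.13301178e-04,  2.82952607e-01]), 'wrist_force': array([ 0.34206955, -0.40258537, -0.34468928]), 'torque': array([-0.01163546,  0.03368011, -0.05980517]), 'width': 0.08828530852522302}
{'mtx': array([[606.26490849,   0.        , 316.37629227],
       [  0.        , 606.26490849, 236.75887773],
       [  0.        ,   0.        ,   1.        ]]), 'extrinsics': array([[-0.02654626, -0.99959219,  0.01052376,  0.00988519],
       [ 0.99507202, -0.02541719,  0.09584172, -0.52255478],
       [-0.09553515,  0.01301614,  0.99534095, -1.83492133],
       [ 0.        ,  0.        ,  0.        ,  1.        ]])}
```

```bash
python3 - <<'E'
from h import *
im=load('top0')[0]; cv2.imwrite('pics/top0c.png',cv2.resize(im[60:360,120:520],None,fx=2,fy=2,interpolation=cv2.INTER_CUBIC))
E
```

```text
(no output)
```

View pics/top0.png

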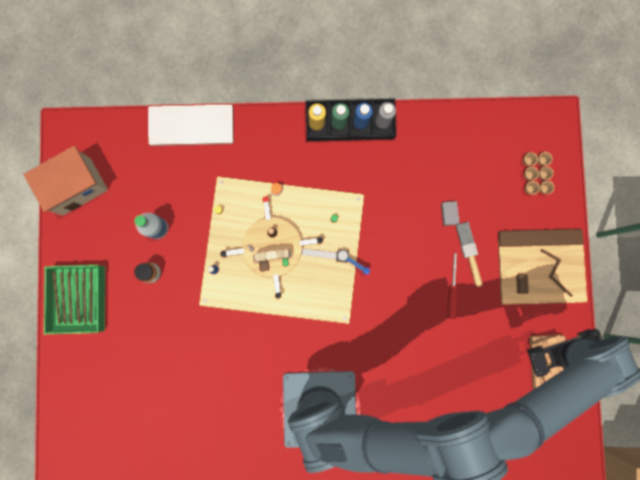

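View pics/sc0.png

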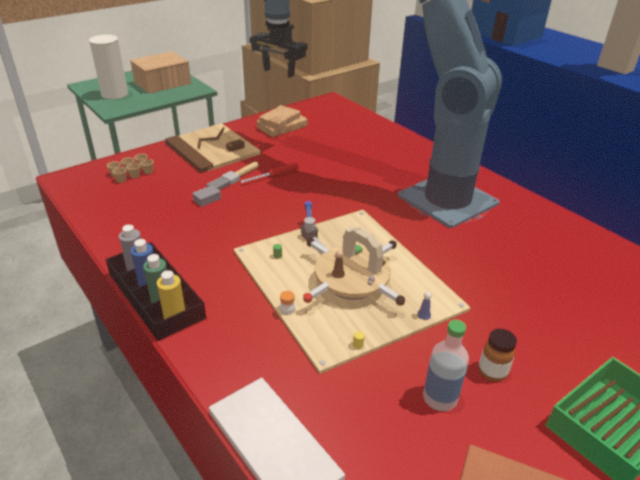

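The top view shows the board at about (282,250), the red knob at (266,200), the yellow peg at (219,210), green at (335,218), the pot at (277,188), the woman at (214,268) and the brake at (343,256) to (367,270). I'll enlarge it to read the points more closely.

```bash
python3 - <<'E'
from h import *
im=load('top0')[0]; cv2.imwrite('pics/top0d.png',cv2.resize(im[170:330,190:385],None,fx=4,fy=4,interpolation=cv2.INTER_CUBIC)[:600,:780])
E
```

```text
(no output)
```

View pics/top0d.png

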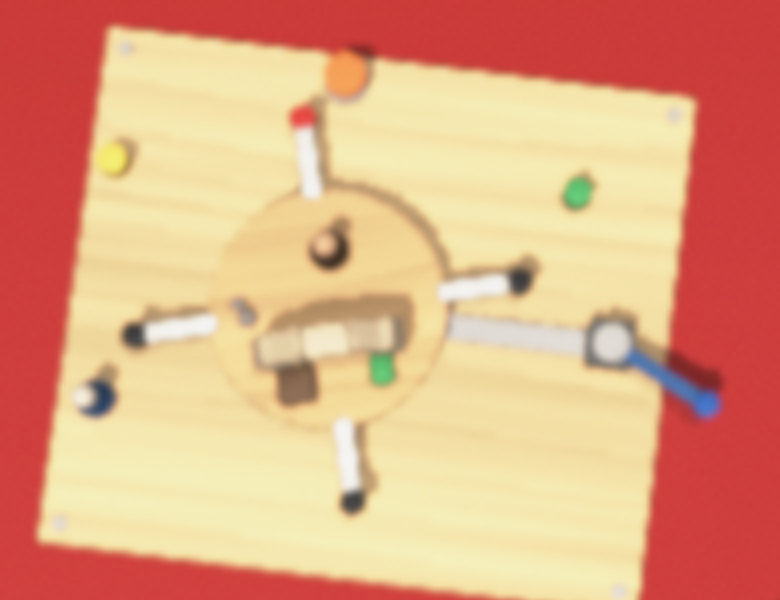

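```bash
cat > m.py <<'E'
from h import *
P=dict(red=(303,117,.062),kl=(136,334,.062),kb=(352,500,.062),kr=(519,280,.062),yel=(113,158,.046),grn=(577,192,.046),piv=(609,342,.065),bend=(708,404,.062),shep=(327,248,.129),woman=(90,397,.081),pot=(346,75,.057),c1=(126,48,.012),c2=(674,116,.012),c3=(60,523,.012),c4=(620,592,.012))
W={}
for k,(x,y,z) in P.items():
    u,v=190+(x+.5)/4-.5,170+(y+.5)/4-.5
    W[k]=ray('top0',u,v,z); print(k,W[k].round(4),'depth',ray('top0',u,v).round(3))
a=(W['red']+W['kb']+W['kl']+W['kr'])/4
print('axis',a,'mids',(W['red']+W['kb'])/2,(W['kl']+W['kr'])/2)
for k in W:
    d=(W[k]-a)[:2]; print(k,'r',np.hypot(*d).round(4),'ang',np.degrees(np.arctan2(d[1],d[0])).round(2))
d=(W['c1']-W['c3'])[:2];print('board x',np.degrees(np.arctan2(d[1],d[0])))
d=(W['bend']-W['piv'])[:2];print('lever',np.hypot(*d),np.degrees(np.arctan2(d[1],d[0])))
E
python3 m.py
```

```text
red [0.638  0.1478 0.062 ] depth [0.638 0.148 0.06 ]
kl [0.477  0.2757 0.062 ] depth [0.477 0.275 0.065]
kb [0.349  0.1167 0.062 ] depth [0.349 0.117 0.055]
kr [ 0.5102 -0.012   0.062 ] depth [ 0.51  -0.012  0.066]
yel [0.6127 0.2938 0.046 ] depth [0.613 0.294 0.044]
grn [ 0.5777 -0.0582  0.046 ] depth [ 0.578 -0.058  0.04 ]
piv [ 0.4616 -0.0781  0.065 ] depth [ 0.461 -0.078  0.071]
bend [ 0.4134 -0.1509  0.062 ] depth [ 0.413 -0.151  0.062]
shep [0.5309 0.1275 0.129 ] depth [0.531 0.128 0.124]
woman [0.4298 0.3075 0.081 ] depth [0.43  0.308 0.077]
pot [0.6702 0.1149 0.057 ] depth [0.671 0.115 0.055]
c1 [0.7037 0.2878 0.012 ] depth [0.702 0.287 0.019]
c2 [ 0.6397 -0.1369  0.012 ] depth [ 0.638 -0.136  0.02 ]
c3 [0.3376 0.3423 0.012 ] depth [0.338 0.341 0.017]
c4 [ 0.2738 -0.0835  0.012 ] depth [ 0.274 -0.083  0.015]
axis [0.49354877 0.13203936 0.062     ] mids [0.49350925 0.13224535 0.062     ] [0.49358828 0.13183338 0.062     ]
red r 0.1453 ang 6.23
kl r 0.1446 ang 96.58
kb r 0.1453 ang -173.94
kr r 0.145 ang -83.4
yel r 0.2009 ang 53.63
grn r 0.2081 ang -66.13
piv r 0.2125 ang -98.64
bend r 0.2941 ang -105.81
shep r 0.0376 ang -6.91
woman r 0.1867 ang 109.96
pot r 0.1775 ang -5.53
c1 r 0.2616 ang 36.55
c2 r 0.3061 ang -61.48
c3 r 0.2618 ang 126.57
c4 r 0.3078 ang -135.55
board x -8.466288954534184
lever 0.08732679372896537 -123.48163582756968
```

```bash
cat > plan.py <<'E'
import numpy as np
from scipy.spatial.transform import Rotation as Ro
from cell import ctrl
def rows(x,y,z,yawdeg,n,start=None):
    "n equal rows from the start (default measured) TCP pose to target; yaw in deg world, tool down"
    if start is None:
        s=ctrl.sense(); p=np.array(s['position']); a=s['eef_rot'][2]
    else: p,a=np.array(start[:3],float),np.radians(start[3])
    t=np.array([x,y,z]); da=(np.radians(yawdeg)-a+np.pi)%(2*np.pi)-np.pi
    st=(t-p)/n
    for i in range(n):
        d=Ro.from_euler('xyz',[np.pi,0,a]).inv().apply(st); a+=da/n
        print(i,'dx %.4f dy %.4f dz %.4f yaw %.4f'%(*d,-da/n))
E
python3 - <<'E'
from h import *
for x,y in [(480,327),(500,330),(520,333),(560,338),(609,330),(609,342),(590,322)]:
    print(x,y,ray('top0',190+(x+.5)/4-.5,170+(y+.5)/4-.5).round(3))
import plan; plan.rows(.468,.006,.2,96.5,15)
E
```

```text
480 327 [0.478 0.018 0.022]
500 330 [0.476 0.003 0.016]
520 333 [ 0.474 -0.013  0.014]
560 338 [ 0.469 -0.043  0.017]
609 330 [ 0.47  -0.078  0.074]
609 342 [ 0.461 -0.078  0.071]
590 322 [ 0.479 -0.065  0.04 ]
0 dx 0.0301 dy -0.0350 dz 0.0031 yaw -0.0934
1 dx 0.0332 dy -0.0320 dz 0.0031 yaw -0.0934
2 dx 0.0360 dy -0.0288 dz 0.0031 yaw -0.0934
3 dx 0.0386 dy -0.0253 dz 0.0031 yaw -0.0934
4 dx 0.0408 dy -0.0216 dz 0.0031 yaw -0.0934
5 dx 0.0426 dy -0.0177 dz 0.0031 yaw -0.0934
6 dx 0.0441 dy -0.0136 dz 0.0031 yaw -0.0934
7 dx 0.0451 dy -0.0095 dz 0.0031 yaw -0.0934
8 dx 0.0458 dy -0.0052 dz 0.0031 yaw -0.0934
9 dx 0.0461 dy -0.0009 dz 0.0031 yaw -0.0934
10 dx 0.0460 dy 0.0034 dz 0.0031 yaw -0.0934
11 dx 0.0455 dy 0.0077 dz 0.0031 yaw -0.0934
12 dx 0.0446 dy 0.0119 dz 0.0031 yaw -0.0934
13 dx 0.0433 dy 0.0160 dz 0.0031 yaw -0.0934
14 dx 0.0416 dy 0.0200 dz 0.0031 yaw -0.0934
```

Emit:
{"api": "play_rows", "payload": {"plan": [{"dx": 0.03, "dy": -0.035, "dz": 0.003, "yaw": -0.093}, {"dx": 0.033, "dy": -0.032, "dz": 0.003, "yaw": -0.093}, {"dx": 0.036, "dy": -0.029, "dz": 0.003, "yaw": -0.093}, {"dx": 0.039, "dy": -0.025, "dz": 0.003, "yaw": -0.093}, {"dx": 0.041, "dy": -0.022, "dz": 0.003, "yaw": -0.093}], "claw": 0}}

```text
clock: 0.72
position: [0.2776, -0.4122, 0.2314]
eef_rot: [-3.141, -0.0, 0.751]
wrist_force: [0.0, 0.0, -0.3]
width: 0.0401
```

Emit:
{"api": "play_rows", "payload": {"plan": [{"dx": 0.043, "dy": -0.018, "dz": 0.003, "yaw": -0.093}, {"dx": 0.044, "dy": -0.014, "dz": 0.003, "yaw": -0.093}, {"dx": 0.045, "dy": -0.01, "dz": 0.003, "yaw": -0.093}, {"dx": 0.046, "dy": -0.005, "dz": 0.003, "yaw": -0.093}, {"dx": 0.046, "dy": -0.001, "dz": 0.003, "yaw": -0.093}]}}

```text
clock: 1.35
position: [0.3731, -0.2019, 0.2166]
eef_rot: [-3.142, 0.0, 1.216]
wrist_force: [1.2, -0.2, -0.1]
width: 0.0006
```

Emit:
{"api": "play_rows", "payload": {"plan": [{"dx": 0.046, "dy": 0.003, "dz": 0.003, "yaw": -0.093}, {"dx": 0.046, "dy": 0.008, "dz": 0.003, "yaw": -0.093}, {"dx": 0.045, "dy": 0.012, "dz": 0.003, "yaw": -0.093}, {"dx": 0.03, "dy": 0.01, "dz": 0, "yaw": -0.06}, {"dx": 0, "dy": 0, "dz": 0, "yaw": 0}]}}

```text
clock: 1.98
position: [0.4438, -0.0453, 0.2076]
eef_rot: [3.141, -0.001, 1.556]
wrist_force: [-0.6, -0.6, -0.9]
width: 0.0002
```

```bash
python3 - <<'E'
import plan; plan.rows(.468,.006,.17,96.5,5)
E
```

```text
0 dx 0.0103 dy 0.0047 dz 0.0075 yaw -0.0256
1 dx 0.0102 dy 0.0049 dz 0.0075 yaw -0.0256
2 dx 0.0101 dy 0.0052 dz 0.0075 yaw -0.0256
3 dx 0.0099 dy 0.0055 dz 0.0075 yaw -0.0256
4 dx 0.0098 dy 0.0057 dz 0.0075 yaw -0.0256
```

Emit:
{"api": "play_rows", "payload": {"plan": [{"dx": 0.01, "dy": 0.005, "dz": 0.008, "yaw": -0.026}, {"dx": 0.01, "dy": 0.005, "dz": 0.008, "yaw": -0.026}, {"dx": 0.01, "dy": 0.005, "dz": 0.008, "yaw": -0.026}, {"dx": 0.01, "dy": 0.005, "dz": 0.008, "yaw": -0.026}, {"dx": 0.01, "dy": 0.006, "dz": 0.008, "yaw": -0.024}]}}

```text
clock: 2.6
position: [0.4678, 0.0039, 0.167]
eef_rot: [-3.141, -0.0, 1.681]
wrist_force: [-0.5, 0.0, -0.7]
width: 0.0003
```

Emit:
{"api": "play_rows", "payload": {"plan": [{"dx": 0, "dy": 0, "dz": 0.02, "yaw": 0}, {"dx": 0, "dy": 0, "dz": 0.02, "yaw": 0}, {"dx": 0, "dy": 0, "dz": 0.02, "yaw": 0}, {"dx": 0, "dy": 0, "dz": 0.02, "yaw": 0}, {"dx": 0, "dy": 0, "dz": 0, "yaw": 0}]}}

```text
clock: 3.22
position: [0.4668, 0.0037, 0.0865]
eef_rot: [-3.139, -0.0, 1.681]
wrist_force: [0.0, 0.7, 0.6]
width: 0.0006
```

```bash
python3 - <<'E'
from h import *
s=ctrl.sense(); print(s['position'],s['eef_rot'])
grab('scene','sc1'); im=load('sc1')[0]; cv2.imwrite('pics/sc1c.png',cv2.resize(im[170:370,220:480],None,fx=3,fy=3,interpolation=cv2.INTER_CUBIC))
E
```

```text
[0.4667607 0.0036891 0.086486 ] [-3.13883220e+00 -4.51659060e-04  1.68097302e+00]
```

View pics/sc1c.png

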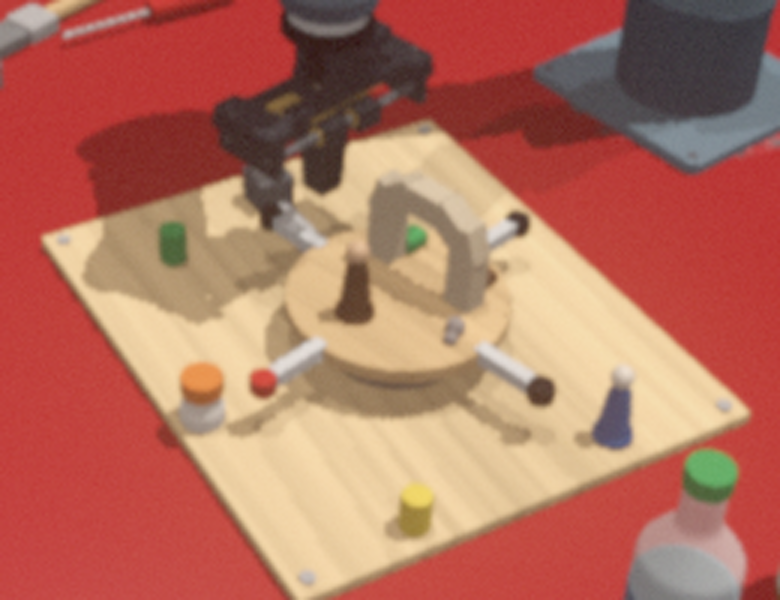

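The scene view shows the closed fingers at (320,185), on the -x side of the black-ended spoke (290,220) and clear of the arch. I'll lower and move up to the spoke.

Emit:
{"api": "play_rows", "payload": {"plan": [{"dx": 0, "dy": 0, "dz": 0.01, "yaw": 0}, {"dx": 0, "dy": 0, "dz": 0.01, "yaw": 0}, {"dx": 0, "dy": 0, "dz": 0.01, "yaw": 0}, {"dx": 0, "dy": 0, "dz": 0.01, "yaw": 0}, {"dx": 0, "dy": 0, "dz": 0, "yaw": 0}]}}

```text
clock: 3.9
position: [0.467, 0.0033, 0.0469]
eef_rot: [-3.14, -0.0, 1.68]
wrist_force: [0.8, 0.4, 0.8]
width: 0.0007
```

Emit:
{"api": "play_rows", "payload": {"plan": [{"dx": 0, "dy": 0.003, "dz": 0, "yaw": 0}, {"dx": 0, "dy": 0.003, "dz": 0, "yaw": 0}, {"dx": 0, "dy": 0.003, "dz": 0, "yaw": 0}, {"dx": 0, "dy": 0.003, "dz": 0, "yaw": 0}, {"dx": 0, "dy": 0.003, "dz": 0, "yaw": 0}]}}

```text
clock: 4.53
position: [0.4828, 0.0049, 0.0478]
eef_rot: [3.141, -0.0, 1.68]
wrist_force: [0.2, -0.5, 0.1]
width: 0.0004
```

```bash
cat > arc.py <<'E'
import numpy as np
from scipy.spatial.transform import Rotation as Ro
from cell import ctrl
def arc(c,dt,n):
    "n rows turning the tool about world point c by dt deg each (ccw +)"
    s=ctrl.sense(); p=np.array(s['position']); a=s['eef_rot'][2]; c=np.array([*c,p[2]])
    er=np.array([np.cos(a),np.sin(a),0]); et=np.array([-er[1],er[0],0])
    print('tool x-dir deg',np.degrees(a),'along (out)',-er@(p-c),'offset',et@(p-c),'z',p[2],'F',np.round(s['wrist_force'],1),'t',s['clock'])
    R=Ro.from_euler('z',dt,degrees=True)
    for i in range(n):
        q=c+R.apply(p-c); d=Ro.from_euler('xyz',[np.pi,0,a]).inv().apply(q-p); p=q;a+=np.radians(dt)
        print(i,'dx %.4f dy %.4f yaw %.4f'%(d[0],d[1],-np.radians(dt)))
E
python3 -c "
import arc; arc.arc((.4935,.132),2.5,1)"
```

```text
tool x-dir deg 96.24371820157799 along (out) 0.1252011995962379 offset 0.024452741235909573 z 0.04776228235366681 F [ 0.2 -0.5  0.1] t 4.525
0 dx -0.0009 dy 0.0055 yaw -0.0436
```

Emit:
{"api": "play_rows", "payload": {"plan": [{"dx": -0.0002, "dy": 0.002, "dz": 0, "yaw": -0.015}, {"dx": -0.0005, "dy": 0.004, "dz": 0, "yaw": -0.03}, {"dx": -0.0009, "dy": 0.0055, "dz": 0, "yaw": -0.0436}, {"dx": -0.0009, "dy": 0.0055, "dz": 0, "yaw": -0.0436}, {"dx": -0.0009, "dy": 0.0055, "dz": 0, "yaw": -0.0436}]}}

```text
clock: 5.15
position: [0.5053, 0.0055, 0.0476]
eef_rot: [-3.141, -0.0, 1.858]
wrist_force: [-1.6, 0.1, 0.7]
width: 0.0002
```

Emit:
{"api": "play_rows", "payload": {"plan": [{"dx": -0.0009, "dy": 0.0055, "dz": 0, "yaw": -0.0436}, {"dx": -0.0009, "dy": 0.0055, "dz": 0, "yaw": -0.0436}, {"dx": -0.0009, "dy": 0.0055, "dz": 0, "yaw": -0.0436}, {"dx": -0.0009, "dy": 0.0055, "dz": 0, "yaw": -0.0436}, {"dx": -0.0009, "dy": 0.0055, "dz": 0, "yaw": -0.0436}]}}

```text
clock: 5.78
position: [0.5327, 0.0113, 0.0476]
eef_rot: [-3.141, -0.0, 2.076]
wrist_force: [-1.7, -0.3, -0.6]
width: -0.0001
```

```bash
python3 -c "
import arc; arc.arc((.4935,.132),2.5,1)
from h import *
grab('scene','sc2'); im=load('sc2')[0]; cv2.imwrite('pics/sc2c.png',cv2.resize(im[170:370,220:480],None,fx=3,fy=3,interpolation=cv2.INTER_CUBIC))"
```

```text
tool x-dir deg 118.97182454951201 along (out) 0.12455379825667343 offset 0.024152326660199404 z 0.047609303638805583 F [-1.7 -0.3 -0.6] t 5.775
0 dx -0.0009 dy 0.0055 yaw -0.0436
```

View pics/sc2c.png

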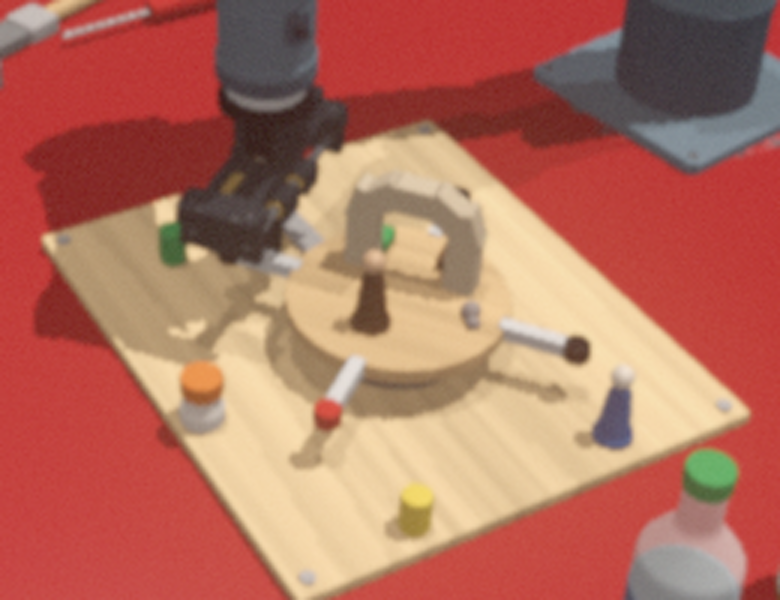

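The wheel is turning, with the red knob at (328,413), the shepherd upright and the force around 1.7 N. I'll continue.

Emit:
{"api": "play_rows", "payload": {"plan": [{"dx": -0.0009, "dy": 0.0055, "dz": 0, "yaw": -0.0436}, {"dx": -0.0009, "dy": 0.0055, "dz": 0, "yaw": -0.0436}, {"dx": -0.0009, "dy": 0.0055, "dz": 0, "yaw": -0.0436}, {"dx": -0.0009, "dy": 0.0055, "dz": 0, "yaw": -0.0436}, {"dx": -0.0009, "dy": 0.0055, "dz": 0, "yaw": -0.0436}]}}

```text
clock: 6.45
position: [0.5581, 0.023, 0.0477]
eef_rot: [-3.142, -0.0, 2.295]
wrist_force: [-1.9, -0.5, 0.1]
width: 0.0005
```

Emit:
{"api": "play_rows", "payload": {"plan": [{"dx": -0.0009, "dy": 0.0055, "dz": 0, "yaw": -0.0436}, {"dx": -0.0007, "dy": 0.0045, "dz": 0, "yaw": -0.035}, {"dx": -0.0005, "dy": 0.0035, "dz": 0, "yaw": -0.027}, {"dx": -0.0002, "dy": 0.0015, "dz": 0, "yaw": -0.012}, {"dx": 0, "dy": 0, "dz": 0, "yaw": 0}]}}

```text
clock: 7.08
position: [0.5705, 0.0316, 0.0478]
eef_rot: [3.141, 0.0, 2.409]
wrist_force: [0.2, 0.4, -0.2]
width: 0.0003
```

```bash
python3 -c "
import arc; arc.arc((.4935,.132),1,1)
from h import *
grab('top','top1'); im=load('top1')[0]; cv2.imwrite('pics/top1d.png',cv2.resize(im[170:330,190:385],None,fx=4,fy=4,interpolation=cv2.INTER_CUBIC)[:600,:780])"
```

```text
tool x-dir deg 138.04119879654735 along (out) 0.12436886322201857 offset 0.02319523245845869 z 0.047751754961636035 F [ 0.2  0.4 -0.2] t 7.075
0 dx -0.0004 dy 0.0022 yaw -0.0175
```

View pics/top1d.png

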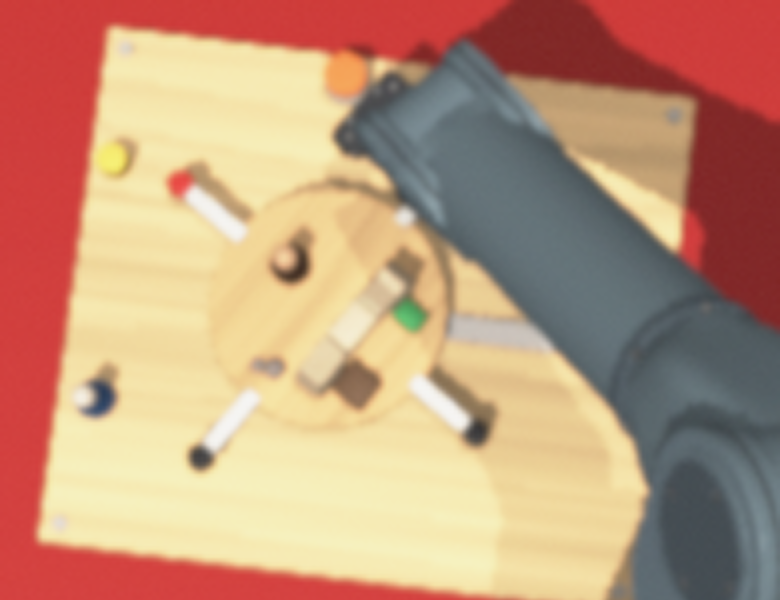

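Now red is at (180,183), the other knobs at (201,457) and (476,431), and the yellow peg is unchanged at (113,158).

```bash
cat > ang.py <<'E'
from h import *
def ang(tag,P,a=(.4935,.132)):
    for k,(x,y,z) in P.items():
        w=ray(tag,190+(x+.5)/4-.5,170+(y+.5)/4-.5,z); d=w[:2]-a
        print(k,w.round(4),'r %.4f ang %.2f'%(np.hypot(*d),np.degrees(np.arctan2(d[1],d[0]))))
def cent(tag,lo,hi,box):
    "colour centroid (HSV) in crop box, in crop coordinates"
    im=load(tag)[0]; x0,y0,x1,y1=[v//4 for v in box]; c=im[170+y0:170+y1,190+x0:190+x1]
    m=cv2.inRange(cv2.cvtColor(c,cv2.COLOR_BGR2HSV),lo,hi); M=cv2.moments(m,True)
    return (M['m10']/M['m00']+x0)*4+1.5,(M['m01']/M['m00']+y0)*4+1.5,M['m00']
E
python3 - <<'E'
from ang import *
ang('top1',dict(red=(180,183,.062),kl=(201,457,.062),kb=(476,431,.062),yel=(113,158,.046)))
for t,b in(('top0',(270,90,330,150)),('top1',(150,155,215,215))):
    r=cent(t,(0,120,90),(8,255,255),b);y=cent(t,(22,120,100),(38,255,255),(80,130,150,190))
    print(r,y); ang(t,dict(red=(*r[:2],.062),yel=(*y[:2],.046)))
E
```

```text
red [0.5901 0.2413 0.062 ] r 0.1458 ang 48.53
kl [0.3839 0.2284 0.062 ] r 0.1460 ang 138.66
kb [0.3978 0.0231 0.062 ] r 0.1449 ang -131.31
yel [0.6127 0.2938 0.046 ] r 0.2010 ang 53.63
(303.5740740740741, 115.72222222222223, 27.0) (112.56382978723404, 159.2872340425532, 47.0)
red [0.639  0.1473 0.062 ] r 0.1463 ang 6.02
yel [0.6117 0.2941 0.046 ] r 0.2006 ang 53.91
(179.42592592592592, 182.24074074074073, 27.0) (113.14444444444445, 159.45555555555555, 45.0)
red [0.5907 0.2417 0.062 ] r 0.1465 ang 48.46
yel [0.6116 0.2937 0.046 ] r 0.2002 ang 53.87
```

Emit:
{"api": "play_rows", "payload": {"plan": [{"dx": -0.0005, "dy": 0.0033, "dz": 0, "yaw": -0.026}, {"dx": -0.0005, "dy": 0.0033, "dz": 0, "yaw": -0.026}, {"dx": -0.0003, "dy": 0.0022, "dz": 0, "yaw": -0.0175}, {"dx": -0.0002, "dy": 0.0015, "dz": 0, "yaw": -0.012}, {"dx": 0, "dy": 0.0007, "dz": 0, "yaw": -0.006}]}}

```text
clock: 7.75
position: [0.5786, 0.0389, 0.0477]
eef_rot: [3.142, 0.0, 2.497]
wrist_force: [-0.5, -0.7, -0.0]
width: 0.0003
```

Emit:
{"api": "play_rows", "payload": {"plan": [{"dx": 0, "dy": 0, "dz": 0, "yaw": 0}, {"dx": 0, "dy": 0, "dz": 0, "yaw": 0}, {"dx": 0, "dy": 0, "dz": 0, "yaw": 0}, {"dx": 0, "dy": 0, "dz": 0, "yaw": 0}, {"dx": 0, "dy": 0, "dz": 0, "yaw": 0}]}}

```text
clock: 8.38
position: [0.5784, 0.039, 0.0477]
eef_rot: [3.141, -0.0, 2.497]
wrist_force: [-0.5, -0.3, -0.8]
width: 0.0004
```

```bash
python3 - <<'E'
import arc; arc.arc((.4935,.132),1,1)
from ang import *
grab('top','top2'); im=load('top2')[0]
cv2.imwrite('pics/top2d.png',cv2.resize(im[170:330,190:385],None,fx=4,fy=4,interpolation=cv2.INTER_CUBIC)[:600,:780])
r=cent('top2',(0,120,90),(8,255,255),(130,155,215,230));y=cent('top2',(22,120,100),(38,255,255),(80,130,145,185))
print(r,y); ang('top2',dict(red=(*r[:2],.062),yel=(*y[:2],.046)))
E
```

```text
tool x-dir deg 143.0583281808155 along (out) 0.12374849650577391 offset 0.023259446960416895 z 0.047719607523171066 F [-0.5 -0.3 -0.8] t 8.375
0 dx -0.0004 dy 0.0022 yaw -0.0175
(170.35714285714286, 194.64285714285714, 28.0) (113.14444444444445, 159.45555555555555, 45.0)
red [0.5814 0.2486 0.062 ] r 0.1461 ang 52.99
yel [0.6116 0.2937 0.046 ] r 0.2002 ang 53.87
```

View pics/top2d.png

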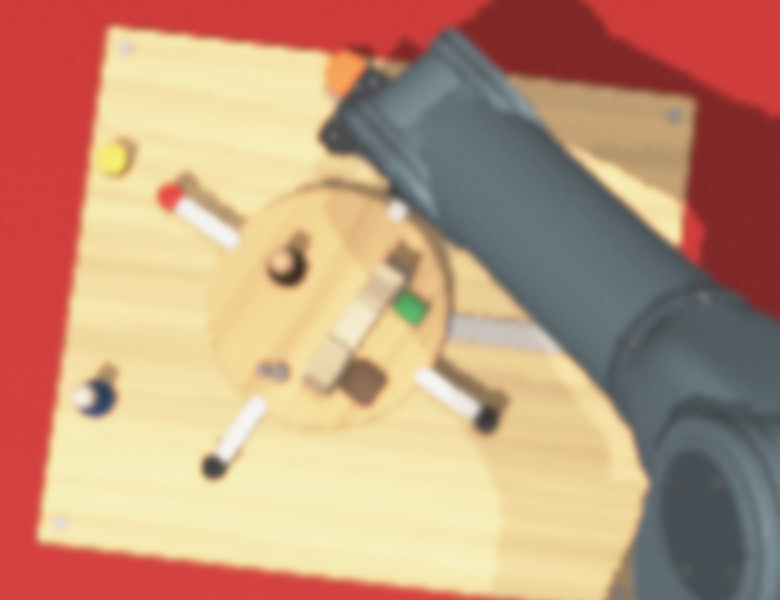

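Red is at (170,195), about 53.0°, against the peg at about 53.7°. I'll nudge it 0.6° more, then back off and lift.

Emit:
{"api": "play_rows", "payload": {"plan": [{"dx": 0, "dy": 0.0007, "dz": 0, "yaw": -0.005}, {"dx": 0, "dy": 0.0006, "dz": 0, "yaw": -0.005}, {"dx": 0, "dy": 0, "dz": 0, "yaw": 0}, {"dx": 0, "dy": 0, "dz": 0, "yaw": 0}, {"dx": 0, "dy": 0, "dz": 0, "yaw": 0}]}}

```text
clock: 9.05
position: [0.5793, 0.0399, 0.0477]
eef_rot: [3.142, 0.0, 2.507]
wrist_force: [-0.3, -1.5, 0.3]
width: 0.0006
```

```bash
python3 - <<'E'
import arc; arc.arc((.4935,.132),1,1)
from ang import *
ang('top2',dict(kl=(214,467,.062),kb=(486,418,.062)))
grab('top','top3')
for t in('top2','top3'):
    for h in range(3):
        r=cent(t,(0,120+20*h,80),(8,255,255),(130,155,215,230));y=cent(t,(22,110+20*h,100),(38,255,255),(80,130,145,185))
        ang(t,dict(red=(*r[:2],.062),yel=(*y[:2],.046)))
E
```

```text
tool x-dir deg 143.62271452642045 along (out) 0.12366953405413159 offset 0.023248220959946088 z 0.04767531637768335 F [-0.3 -1.5  0.3] t 9.05
0 dx -0.0004 dy 0.0022 yaw -0.0175
kl [0.3762 0.2189 0.062 ] r 0.1460 ang 143.47
kb [0.4073 0.0154 0.062 ] r 0.1450 ang -126.47
red [0.5814 0.2486 0.062 ] r 0.1461 ang 52.99
yel [0.6118 0.2954 0.046 ] r 0.2018 ang 54.09
red [0.5818 0.2493 0.062 ] r 0.1468 ang 53.01
yel [0.6116 0.2931 0.046 ] r 0.1997 ang 53.74
red [0.5815 0.2495 0.062 ] r 0.1468 ang 53.16
yel [0.6067 0.2859 0.046 ] r 0.1911 ang 53.66
red [0.5795 0.2502 0.062 ] r 0.1461 ang 53.95
yel [0.612 0.295 0.046] r 0.2016 ang 53.98
red [0.5792 0.2506 0.062 ] r 0.1463 ang 54.14
yel [0.6115 0.2928 0.046 ] r 0.1995 ang 53.73
red [0.5801 0.2503 0.062 ] r 0.1466 ang 53.79
yel [0.6098 0.2843 0.046 ] r 0.1916 ang 52.65
```

Red reads about 53.9° against the peg's 53.8°. I'll back off the spoke and lift.

Emit:
{"api": "play_rows", "payload": {"plan": [{"dx": 0, "dy": -0.004, "dz": 0, "yaw": 0}, {"dx": 0, "dy": -0.008, "dz": 0, "yaw": 0}, {"dx": 0, "dy": -0.01, "dz": 0, "yaw": 0}, {"dx": 0, "dy": -0.004, "dz": -0.01, "yaw": 0}, {"dx": 0, "dy": 0, "dz": -0.025, "yaw": 0}]}}

```text
clock: 9.72
position: [0.5628, 0.0183, 0.0828]
eef_rot: [-3.14, -0.001, 2.506]
wrist_force: [0.3, 0.0, 0.4]
width: 0.0008
```

Emit:
{"api": "play_rows", "payload": {"plan": [{"dx": 0, "dy": 0, "dz": -0.03, "yaw": 0}, {"dx": 0, "dy": 0, "dz": -0.03, "yaw": 0}, {"dx": 0, "dy": 0, "dz": 0, "yaw": 0}, {"dx": 0, "dy": 0, "dz": 0, "yaw": 0}, {"dx": 0, "dy": 0, "dz": 0, "yaw": 0}]}}

```text
clock: 10.35
position: [0.5631, 0.0189, 0.1418]
eef_rot: [-3.14, -0.001, 2.507]
wrist_force: [0.3, -0.3, 0.5]
width: 0.0003
```

```bash
python3 - <<'E'
import plan; plan.rows(.394,-.1075,.14,56,14); print(plan.ctrl.sense()['joint_pos'].round(2))
E
```

```text
0 dx 0.0044 dy -0.0144 dz 0.0001 yaw 0.1092
1 dx 0.0028 dy -0.0148 dz 0.0001 yaw 0.1092
2 dx 0.0011 dy -0.0150 dz 0.0001 yaw 0.1092
3 dx -0.0005 dy -0.0151 dz 0.0001 yaw 0.1092
4 dx -0.0021 dy -0.0149 dz 0.0001 yaw 0.1092
5 dx -0.0038 dy -0.0146 dz 0.0001 yaw 0.1092
6 dx -0.0053 dy -0.0141 dz 0.0001 yaw 0.1092
7 dx -0.0068 dy -0.0134 dz 0.0001 yaw 0.1092
8 dx -0.0083 dy -0.0126 dz 0.0001 yaw 0.1092
9 dx -0.0096 dy -0.0116 dz 0.0001 yaw 0.1092
10 dx -0.0108 dy -0.0105 dz 0.0001 yaw 0.1092
11 dx -0.0119 dy -0.0093 dz 0.0001 yaw 0.1092
12 dx -0.0128 dy -0.0079 dz 0.0001 yaw 0.1092
13 dx -0.0136 dy -0.0065 dz 0.0001 yaw 0.1092
[ 0.42  0.64 -0.72  1.82  0.54  0.89  0.38]
```

Emit:
{"api": "play_rows", "payload": {"plan": [{"dx": 0.0044, "dy": -0.0144, "dz": 0, "yaw": 0.109}, {"dx": 0.0028, "dy": -0.0148, "dz": 0, "yaw": 0.109}, {"dx": 0.0011, "dy": -0.015, "dz": 0, "yaw": 0.109}, {"dx": -0.0005, "dy": -0.015, "dz": 0, "yaw": 0.109}, {"dx": -0.0021, "dy": -0.015, "dz": 0, "yaw": 0.109}]}}

```text
clock: 10.98
position: [0.5025, -0.0262, 0.142]
eef_rot: [-3.14, -0.001, 1.958]
wrist_force: [0.1, -0.0, 0.1]
width: 0.0005
```

Emit:
{"api": "play_rows", "payload": {"plan": [{"dx": -0.0038, "dy": -0.0146, "dz": 0, "yaw": 0.109}, {"dx": -0.0053, "dy": -0.0141, "dz": 0, "yaw": 0.109}, {"dx": -0.0068, "dy": -0.0134, "dz": 0, "yaw": 0.109}, {"dx": -0.0083, "dy": -0.0126, "dz": 0, "yaw": 0.109}, {"dx": -0.0096, "dy": -0.0116, "dz": 0, "yaw": 0.109}]}}

```text
clock: 11.6
position: [0.4423, -0.0714, 0.1421]
eef_rot: [-3.14, -0.0, 1.413]
wrist_force: [-0.5, -0.1, 0.0]
width: 0.0004
```

Emit:
{"api": "play_rows", "payload": {"plan": [{"dx": -0.0108, "dy": -0.0105, "dz": 0, "yaw": 0.109}, {"dx": -0.0119, "dy": -0.0093, "dz": 0, "yaw": 0.109}, {"dx": -0.0128, "dy": -0.0079, "dz": 0, "yaw": 0.109}, {"dx": -0.0136, "dy": -0.0065, "dz": 0, "yaw": 0.109}, {"dx": 0, "dy": 0, "dz": 0, "yaw": 0}]}}

```text
clock: 12.22
position: [0.394, -0.1078, 0.1422]
eef_rot: [-3.14, 0.001, 0.981]
wrist_force: [0.3, 0.5, 0.0]
width: 0.0006
```

```bash
python3 - <<'E'
import plan; plan.rows(.394,-.1075,.12,56,5)
import arc; arc.arc((.4616,-.0781),4,1)
E
```

```text
0 dx 0.0001 dy -0.0000 dz 0.0044 yaw 0.0006
1 dx 0.0001 dy -0.0000 dz 0.0044 yaw 0.0006
2 dx 0.0001 dy -0.0000 dz 0.0044 yaw 0.0006
3 dx 0.0001 dy -0.0000 dz 0.0044 yaw 0.0006
4 dx 0.0001 dy -0.0000 dz 0.0044 yaw 0.0006
tool x-dir deg 56.17986217214348 along (out) 0.06236347221516674 offset 0.03963776197383563 z 0.14221016870170897 F [0.3 0.5 0. ] t 12.225
0 dx -0.0026 dy 0.0044 yaw -0.0698
```

Emit:
{"api": "play_rows", "payload": {"plan": [{"dx": 0, "dy": 0, "dz": 0.02, "yaw": 0}, {"dx": 0, "dy": 0, "dz": 0.025, "yaw": 0}, {"dx": 0, "dy": 0, "dz": 0.025, "yaw": 0}, {"dx": 0, "dy": 0, "dz": 0.02, "yaw": 0}, {"dx": 0, "dy": 0, "dz": 0.003, "yaw": 0}]}}

```text
clock: 12.85
position: [0.3947, -0.1066, 0.0486]
eef_rot: [-3.139, 0.0, 0.984]
wrist_force: [0.3, -0.8, 0.0]
width: 0.0003
```

Emit:
{"api": "play_rows", "payload": {"plan": [{"dx": 0, "dy": 0.003, "dz": 0, "yaw": 0}, {"dx": 0, "dy": 0.003, "dz": 0, "yaw": 0}, {"dx": 0, "dy": 0.003, "dz": 0, "yaw": 0}, {"dx": 0, "dy": 0.003, "dz": 0, "yaw": 0}, {"dx": 0, "dy": 0.003, "dz": 0, "yaw": 0}]}}

```text
clock: 13.48
position: [0.4078, -0.116, 0.0499]
eef_rot: [3.141, -0.0, 0.981]
wrist_force: [0.1, 0.9, 0.4]
width: 0.0006
```

```bash
python3 - <<'E'
import arc; arc.arc((.4616,-.0781),4,1)
from h import *
grab('scene','sc3'); im=load('sc3')[0]; cv2.imwrite('pics/sc3c.png',cv2.resize(im[170:370,220:480],None,fx=3,fy=3,interpolation=cv2.INTER_CUBIC))
E
```

```text
tool x-dir deg 56.1858644335518 along (out) 0.06145517392345607 offset 0.02356390481601985 z 0.04987782700386655 F [0.1 0.9 0.4] t 13.475
0 dx -0.0015 dy 0.0043 yaw -0.0698
```

View pics/sc3c.png

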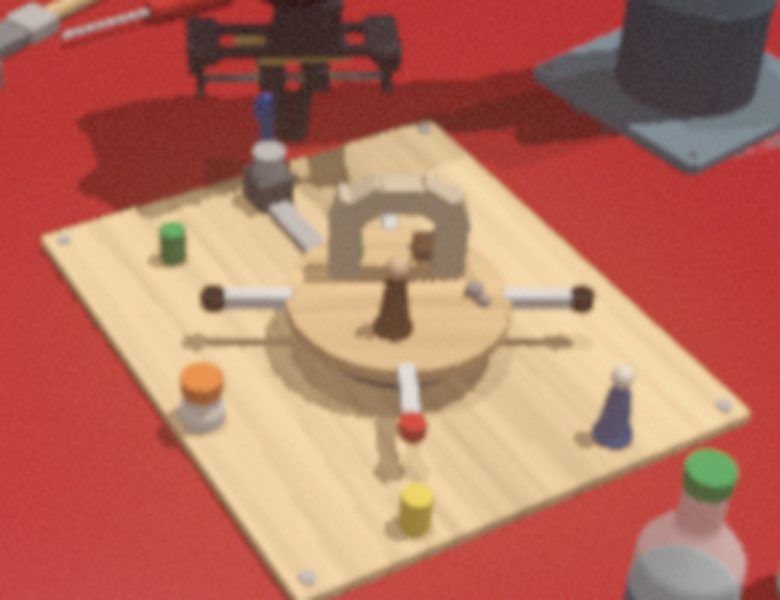

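The red spoke points at the yellow peg (412,427 to 417,505), the shepherd is upright, and the fingers are beside the blue lever. I'll push it round.

Emit:
{"api": "play_rows", "payload": {"plan": [{"dx": -0.0007, "dy": 0.0022, "dz": 0, "yaw": -0.035}, {"dx": -0.0015, "dy": 0.0043, "dz": 0, "yaw": -0.07}, {"dx": -0.0015, "dy": 0.0043, "dz": 0, "yaw": -0.07}, {"dx": -0.0015, "dy": 0.0043, "dz": 0, "yaw": -0.07}, {"dx": -0.0015, "dy": 0.0043, "dz": 0, "yaw": -0.07}]}}

```text
clock: 14.15
position: [0.4212, -0.1303, 0.0495]
eef_rot: [-3.14, 0.0, 1.3]
wrist_force: [-1.2, 1.8, 0.1]
width: 0.0005
```

Emit:
{"api": "play_rows", "payload": {"plan": [{"dx": -0.0015, "dy": 0.0043, "dz": 0, "yaw": -0.07}, {"dx": -0.0015, "dy": 0.0043, "dz": 0, "yaw": -0.07}, {"dx": -0.0015, "dy": 0.0043, "dz": 0, "yaw": -0.07}, {"dx": -0.0015, "dy": 0.0043, "dz": 0, "yaw": -0.07}, {"dx": -0.0015, "dy": 0.0043, "dz": 0, "yaw": -0.07}]}}

```text
clock: 14.78
position: [0.4411, -0.1405, 0.0494]
eef_rot: [-3.14, -0.001, 1.65]
wrist_force: [-2.1, 0.6, 0.3]
width: 0.0004
```

```bash
python3 - <<'E'
import arc; arc.arc((.4616,-.0781),2,1)
E
```

```text
tool x-dir deg 94.51502454378529 along (out) 0.060632015065689 offset 0.025308554845033988 z 0.049429238199287226 F [-2.1  0.6  0.3] t 14.775
0 dx -0.0008 dy 0.0021 yaw -0.0349
```

Emit:
{"api": "play_rows", "payload": {"plan": [{"dx": -0.0009, "dy": 0.0028, "dz": 0, "yaw": -0.0436}, {"dx": -0.0009, "dy": 0.0028, "dz": 0, "yaw": -0.0436}, {"dx": -0.0009, "dy": 0.0028, "dz": 0, "yaw": -0.0436}, {"dx": -0.0009, "dy": 0.0028, "dz": 0, "yaw": -0.0436}, {"dx": -0.0006, "dy": 0.0018, "dz": 0, "yaw": -0.028}]}}

```text
clock: 15.4
position: [0.4555, -0.1429, 0.0496]
eef_rot: [-3.141, -0.0, 1.85]
wrist_force: [-2.2, -0.0, -0.7]
width: 0.0004
```

Emit:
{"api": "play_rows", "payload": {"plan": [{"dx": -0.0002, "dy": 0.001, "dz": 0, "yaw": -0.014}, {"dx": -0.0002, "dy": 0.001, "dz": 0, "yaw": -0.014}, {"dx": -0.0002, "dy": 0.001, "dz": 0, "yaw": -0.014}, {"dx": 0, "dy": 0, "dz": 0, "yaw": 0}, {"dx": 0, "dy": 0, "dz": 0, "yaw": 0}]}}

```text
clock: 16.02
position: [0.4587, -0.1428, 0.0498]
eef_rot: [3.141, 0.0, 1.89]
wrist_force: [-2.1, -0.9, -0.6]
width: 0.0004
```

```bash
python3 - <<'E'
import arc; arc.arc((.4616,-.0781),2,1)
E
```

```text
tool x-dir deg 108.28220470034933 along (out) 0.06047461332210896 offset 0.023072615423971155 z 0.04977519964575912 F [-2.1 -0.9 -0.6] t 16.025
0 dx -0.0008 dy 0.0021 yaw -0.0349
```

Not at the stop yet. I'll continue in small steps and watch the force.

Emit:
{"api": "play_rows", "payload": {"plan": [{"dx": -0.0003, "dy": 0.001, "dz": 0, "yaw": -0.015}, {"dx": -0.0003, "dy": 0.001, "dz": 0, "yaw": -0.015}, {"dx": -0.0003, "dy": 0.001, "dz": 0, "yaw": -0.015}, {"dx": 0, "dy": 0, "dz": 0, "yaw": 0}, {"dx": 0, "dy": 0, "dz": 0, "yaw": 0}]}}

```text
clock: 16.65
position: [0.4593, -0.1433, 0.0495]
eef_rot: [-3.137, -0.0, 1.935]
wrist_force: [-8.7, -2.9, 6.5]
width: 0.0008
```

```bash
python3 - <<'E'
import arc; arc.arc((.4616,-.0781),2,1)
E
```

```text
tool x-dir deg 110.84631617202629 along (out) 0.06013998728174108 offset 0.025409154924128857 z 0.04950112483187608 F [-8.7 -2.9  6.5] t 16.65
0 dx -0.0009 dy 0.0021 yaw -0.0349
```

The force jumped to 9 N with the TCP stalled, so the lever is at the stop (about -70°, where symmetry puts it). I'll back off and lift.

Emit:
{"api": "play_rows", "payload": {"plan": [{"dx": 0, "dy": -0.005, "dz": 0, "yaw": 0}, {"dx": 0, "dy": -0.01, "dz": 0, "yaw": 0}, {"dx": 0, "dy": -0.01, "dz": 0, "yaw": 0}, {"dx": 0, "dy": 0, "dz": -0.02, "yaw": 0}, {"dx": 0, "dy": 0, "dz": -0.03, "yaw": 0}]}}

```text
clock: 17.27
position: [0.4373, -0.1514, 0.0998]
eef_rot: [-3.141, -0.001, 1.935]
wrist_force: [0.5, -0.2, -0.2]
width: 0.0004
```

Emit:
{"api": "play_rows", "payload": {"plan": [{"dx": -0.01, "dy": 0, "dz": -0.05, "yaw": 0}, {"dx": -0.04, "dy": 0, "dz": -0.03, "yaw": 0}, {"dx": -0.06, "dy": 0, "dz": 0, "yaw": 0}, {"dx": -0.06, "dy": 0, "dz": 0, "yaw": 0}, {"dx": -0.06, "dy": 0, "dz": 0, "yaw": 0}]}}

```text
clock: 17.9
position: [0.5202, -0.3685, 0.1798]
eef_rot: [3.141, 0.001, 1.935]
wrist_force: [0.2, -0.0, 0.2]
width: 0.0005
```

Emit:
{"api": "play_rows", "payload": {"plan": [{"dx": -0.04, "dy": 0, "dz": 0, "yaw": 0}, {"dx": -0.02, "dy": 0, "dz": 0, "yaw": 0}, {"dx": 0, "dy": 0, "dz": 0, "yaw": 0}, {"dx": 0, "dy": 0, "dz": 0, "yaw": 0}, {"dx": 0, "dy": 0, "dz": 0, "yaw": 0}]}}

```text
clock: 18.52
position: [0.5415, -0.4211, 0.1799]
eef_rot: [-3.142, -0.0, 1.937]
wrist_force: [-0.5, 0.2, 0.3]
width: 0.0005
```

```bash
python3 - <<'E'
from ang import *
grab('top','top4'); im=load('top4')[0]
cv2.imwrite('pics/top4d.png',cv2.resize(im[170:330,190:385],None,fx=4,fy=4,interpolation=cv2.INTER_CUBIC)[:600,:780])
r=cent('top4',(0,120,90),(8,255,255),(130,155,215,230));y=cent('top4',(22,120,100),(38,255,255),(80,130,145,185))
print(r,y); ang('top4',dict(red=(*r[:2],.062),yel=(*y[:2],.046)))
E
```

```text
(168.35714285714286, 197.21428571428572, 28.0) (112.80434782608695, 159.5, 46.0)
red [0.5795 0.2502 0.062 ] r 0.1461 ang 53.95
yel [0.6115 0.294  0.046 ] r 0.2004 ang 53.92
```

View pics/top4d.png

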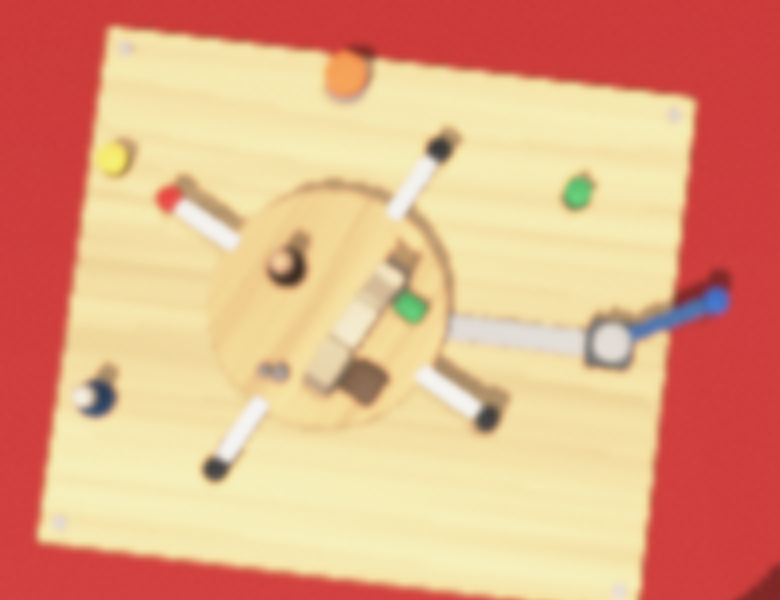

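Red is at (168,198), the black knobs at (440,148), (487,417) and (215,468), and the lever end at (717,301). The pot, woman and green peg haven't moved. One numeric check of the wheel and lever angles before handing in.

```bash
python3 - <<'E'
from ang import *
ang('top4',dict(red=(168,198,.062),kl=(215,468,.062),kb=(487,417,.062),kr=(440,148,.062),yel=(113,158,.046)))
for t,e in(('top0',(708,404,.062)),('top4',(717,301,.062))): ang(t,dict(lever=e),(.4616,-.0781))
E
```

```text
red [0.5789 0.2504 0.062 ] r 0.1460 ang 54.20
kl [0.3754 0.2182 0.062 ] r 0.1462 ang 143.88
kb [0.4081 0.0147 0.062 ] r 0.1451 ang -126.06
kr [0.6118 0.0449 0.062 ] r 0.1469 ang -36.36
yel [0.6127 0.2938 0.046 ] r 0.2010 ang 53.63
lever [ 0.4134 -0.1509  0.062 ] r 0.0873 ang -123.48
lever [ 0.4906 -0.1603  0.062 ] r 0.0872 ang -70.60
```

```bash
python3 -c "
from cell import ctrl
print(ctrl.finish_job())"
```

```text
the job is handed in; nothing more can be done
None
```

I turned the wheel about 48° anticlockwise with closed fingers against one black-ended spoke. I then backed off and pushed the brake lever over until it stopped moving (force rose from about 2 N to 9 N), and pulled clear. I handed in at about 18.5 s of the 53 s allowed.

- **Red spoke:** it reads 53.9–54.2°, and the average over all four knobs is 53.9°. The yellow peg reads 53.6–53.9°, so they agree to within the measuring error of about half a degree.
- **Brake lever:** it ends at about -70.6°, and I expected the far stop at about -70°. The measured sweep was only 53–54°, not the full 57°. Either the lever started slightly past "off" or my pivot reading is a little out. I judged it to be at the stop from the force rise and the end angle, and did not push a second time to confirm.
- **Everything else:** in the last top view the shepherd appears upright on the disc. The woman, paint pot and green peg had not moved. I did not re-measure the bottle, jar and tools on the table, but the arm went nowhere near the bottle and jar and crossed near the tools only at height.

I viewed 8 pictures.

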